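Dock the brake tester and set its dial for the caliper on the pad

TASK

Lay the orange handheld tester gently into the blue-walled dock, on its back, with its screen end against the tall connector block, flat on the bottom, and let go of it. Then turn the tester's dial until its white pointer stands at the mark of the same colour as the paint on the caliper standing on the dock's test pad. Leave the calipers and everything else on the bench where they are.

Things in the scene. Friction and masses are not known exactly. Their poses are not given: they have to be found in the camera images.
- tester: handheld tester, orange box 150 (x) x 60 (y) x 36 (z) mm, about 0.5 kg, lying on its back on the bench. Origin: centre of its underside; +x runs lengthwise to the screen end, z up out of its face. The dial's axis is 30 mm from the centre towards -x. Grip it across its 60 mm width at mid-length.
- tester_head (a point): point on the tester's face at the middle of the screen end, 60 mm along +x from its centre and 36 mm above its underside
- dial_grip (a point): point on the dial's axis, 57 mm above the tester's underside, at grip height. The dial is a 38 mm disc with an upright grip bar 35 mm long (this point's x), 12 mm wide, its sides 26 mm tall, its top 68 mm above the tester's underside. A white line on the bar's +x end is the pointer: it points along this point's +x.
- dial (a joint): dial angle in rad, growing clockwise seen from above. It clicks into stops 0.698 rad (40 degrees) apart: 0 white, 0.698 grey, 1.396 red, 2.094 yellow, 2.793 blue mark. It starts at white or grey. At 0 the pointer stands 80 degrees counter-clockwise (from above) of the tester's +x. End stops 0.08 rad beyond the first and last marks.
- dock: dock fixed to the bench: plate 196 x 100 x 6 mm with a pocket 156 (x) x 66 (y) mm, black test pad on its +y side. Origin: on the bench below the pocket's centre; pocket floor at z = 6 mm. Blue connector block (top at 38 mm) at the +x end, wall (top at 22 mm) at the -x end, side walls (top 22, thick 6, long 24 mm) only at the corners: the middle 110 mm of both sides is open for fingers.
- dock_pocket (a point): centre of the pocket's floor, 6 mm above the bench; axes as the dock's
- dock_pad (a point): centre of the 150 x 150 mm black test pad, 175 mm from the pocket's centre towards the dock's +y, on the pad's top (4 mm above the bench)
- cal_red: brake caliper, dark cast iron, 90 x 120 x 60 mm high, 2.6 kg, with a red paint patch on its top and side; one of three alike but for the colour. Origin: centre of its underside. One of the three, drawn at random, stands on the dock's test pad, the other two wait on a rubber mat. Not to be moved.
- cal_yellow: brake caliper, dark cast iron, 90 x 120 x 60 mm high, 2.6 kg, with a yellow paint patch on its top and side; one of three alike but for the colour. Origin: centre of its underside. One of the three, drawn at random, stands on the dock's test pad, the other two wait on a rubber mat. Not to be moved.
- cal_blue: brake caliper, dark cast iron, 90 x 120 x 60 mm high, 2.6 kg, with a blue paint patch on its top and side; one of three alike but for the colour. Origin: centre of its underside. One of the three, drawn at random, stands on the dock's test pad, the other two wait on a rubber mat. Not to be moved.
- piston: bystander: steel cup, diameter 38 mm, 45 mm high, standing. Origin: centre of its underside
- screwdriver: bystander: screwdriver lying along its x axis. Origin: centre of its underside
- wrench: bystander: wrench lying along its x axis. Origin: centre of its underside
- vernier: bystander: vernier calliper 210 mm long lying along its x axis, 12 mm high. Origin: centre of its underside
- spray_can: bystander: upright spray can, diameter 64 mm, 190 mm high. Origin: centre of its underside
There are look-alikes about, which are no part of the job. Leave any turquoise look-alike of the tester alone.

How it is judged (in metres and radians):
On the way, in this order (a step that is already met when the one before it is completed fails the run):
1. the tester lies home in the dock, screen end at the connector block, let go (x of tester in the frame of dock between -0.006 and 0.006 m and y of tester in the frame of dock between -0.006 and 0.006 m and z of tester in the frame of dock between 0.003 and 0.009 m and angle between the x axis of tester and the x axis of dock, either way round below 0.12 rad and angle between tester's own z axis and vertical below 0.05 rad and x of tester_head in the frame of dock above 0.03 m and contact force between the fingers and tester below 0.3 N), for 0.2 s.
2. the dial stands at the mark with the colour of the caliper on the test pad (x of tester in the frame of dock between -0.006 and 0.006 m and y of tester in the frame of dock between -0.006 and 0.006 m and z of tester in the frame of dock between 0.003 and 0.009 m and angle between the x axis of tester and the x axis of dock, either way round below 0.12 rad and angle between tester's own z axis and vertical below 0.05 rad and x of tester_head in the frame of dock above 0.03 m and ((horizontal distance between cal_red and dock_pad below 0.05 m and value of joint dial between 1.2462 and 1.5462 rad) or (horizontal distance between cal_yellow and dock_pad below 0.05 m and value of joint dial between 1.9443 and 2.2443 rad) or (horizontal distance between cal_blue and dock_pad below 0.05 m and value of joint dial between 2.6424 and 2.9424 rad))), for 0.2 s.
At the end, for the whole second after the job is handed in: Tester flat on the pocket's floor, within 6 mm (3 mm in height) and 0.12 rad of true, tilt under 0.05 rad, screen end at the connector block, at rest; dial still and within 0.15 rad of the mark in the colour of the caliper on the test pad (red 1.396, yellow 2.094, blue 2.793) (all of step 2 and linear speed of tester below 0.02 m/s and velocity of joint dial between -0.1 and 0.1 rad/s); the robot touches nothing.
It fails at once if a caliper is shifted by more than 20 mm (distance of any of cal_red, cal_yellow, cal_blue from where it was at the start of the episode above 0.02 m).
It fails at once if another thing on the bench is shifted by more than 30 mm (distance of any of piston, screwdriver, wrench, vernier, spray_can from where it was at the start of the episode above 0.03 m).
It fails at once if the tester is dropped or thrust into the dock: faster than 0.5 m/s just over the pocket (a fall of 13 mm) (horizontal distance between tester and dock below 0.03 m and z of tester in the frame of dock below 0.05 m and linear speed of tester above 0.5 m/s).
It also fails if it takes over 64 s, if anything falls off the work surface, if the arm or the gripper's body presses on something with over 40 N, if the wrist force passes 120 N, or if a joint passes its speed limit or range.

ROBOT

A 7-joint arm with a two-finger parallel gripper is mounted at the origin on the work surface. World frame = base frame: x ahead of the robot, y to its left, z up, the work surface at z = 0. Lengths are in mm, angles in rad, forces in N, time in s.
With the tool pointing down it reaches from about 400 to 875 mm from the base axis. Payload 6.5 kg.
Tool frame: the origin (TCP) lies at the very end of the fingers, on their centre line; the grasp point (between the pads) lies 19 mm behind it; z points along the fingers, y is the line along which they close (so a half turn about z gives the same grasp; the last joint's range is limited). The gripper opens to 85 mm and grips with 20 to 120 N. Pads are 22 mm wide; open, the fingers measure 114 mm over their backs; the gripper's body (76 mm by 85 mm) begins 54 mm behind the grasp point. The pads swing forward as they close: fully open they stand 13 mm farther back than shut.
Start: joints at [1.206, 0.536, -0.004, 1.538, 0.003, 1.067, -0.071], TCP at [191.339, -621.192, 231.29] pointing down, gripper open.
Joint ranges: [-2.7, 2.7], [-0.37, 2.16], [-1.27, 1.26], [0.24, 2.4], [-1.31, 4.45], [0.19, 1.91], [-2.76, 2.76]. Speed limits (rad/s): [2.39, 2.39, 3.14, 3.14, 3.14, 3.14, 3.14].

INTERFACE

Orientations are given as [roll, pitch, yaw] about the fixed x, y, z axes, in that order (R = Rz(yaw) Ry(pitch) Rx(roll)).
In Python, from workcell import arm gives the robot as it stands.
- The arm moves only by the tool servo_tool, never from a script. Its argument "plan" is text: rows parted by semicolons, each of 6 numbers parted by spaces: the shift along the world's x, y, z in mm, then the turn, a rotation vector about the world's x, y, z in degrees. A call has 1 to 5 rows; each row is the pose to reach, as a shift and turn from the pose commanded when the call began; what a row does not reach only later rows make up. A row lasts 1/10 s, in which the tool goes at most 50 mm and 8.59 degrees, less where a joint would pass 70% of its speed; a pose out of reach is approached as far as the arm can. A call with a gripper value outside its range is refused whole. "jaw" is the opening in per cent of the stroke, from 0 (shut) to 100 (fully open), set as the call begins (left out, the last holds). The fingers move at their own pace and stop on an object; "force" is the grip in N (left out, the last holds). Time passes only in rows, so rows that repeat a pose let the fingers close. It gives the time, the measured TCP pose, the force, the opening and the grip force at its end, in the units of the state.
- arm.get_state(): the state, without advancing time (a new reading comes with each control period).
- arm.snapshot(name): name is "scene" or "top"; returns the picture (400x640x3 uint8, blue, green, red); there is no depth.
- arm.camera_model(name): a dict with "K" (3x3 intrinsics, pixels), "k1" (the pictures are not rectified: a ray, as slopes to the right and down, at radius r is drawn at 1 + k1 r^2 times it, then the intrinsics apply), "view" (4x4, takes a point from world to camera coordinates). Camera axes: x right, y down, z forward; pixel columns grow to the right and rows downward; lengths in mm; the calibration is good to about 2 mm. A picture is of the moment at which its call begins. camera_model takes no time and is no camera call.
- arm.job_done(): hands the job in; it is judged then, once.
Trained networks look in the newest picture that a camera, given by its name, has taken for a name from the list of things; names that differ only in an ending like _2 or _b are one class to them, and where a whole thing is asked for, a point or a joint stands for the part that bears it (a point fixed in the world has none). Each returns a list of dicts, best first, with "conf" (0 to 1); they miss things now and then, are a little off and sometimes report something else, mostly with a low value. They report only what shows in the picture. A call takes as long as a camera call. They do not tell look-alikes from the thing itself.
- arm.boxes_of(thing, camera): "rect" ([left, top, right, bottom] in pixels, round what is visible of it).
The state is a dict: "clock": time; "q": joint angles; "qvel": joint speeds; "effort": joint torques, N m; "position": TCP position; "ee_rot": TCP orientation; "force": force on the tool from outside, world axes, zero at the start; "ft_torque": the same for the moment, N m; "opening": finger opening in mm; "finger_force": force on a finger pad.
Only numpy, scipy, OpenCV 4.12 (cv2) and the standard library are available. Lean on these libraries where they do the work, as an engineer would, in place of code of your own. Each camera call takes 0.05 s, during which the arm holds its last target. There are 200 camera calls.

## Working session

There is one attempt and no reset: what is moved stays moved. The work goes in short steps, Python scripts to look and compute and a tool call to move; the robot and the scene stay as the last step left them, time stands still between calls to the robot, and variables do not carry over. Pictures are saved under pics/ and viewed, at most 10 in all, crops included, and the job is handed in when it is done.

Besides the shell and the picture viewer there is one more tool, called after "Emit:" by a JSON object that holds its "method" and its "body", one argument or row to a line. servo_tool: Moves the arm, as the interface text tells. Its arguments: {"type":"object","properties":{"plan":{"type":"string"},"jaw":{"type":"number"},"force":{"type":"number"}},"required":["plan"]}

```bash
mkdir -p pics; cat > h.py <<'E'
import numpy as np, cv2
from workcell import arm
def ray(c,u,v):
    m=arm.camera_model(c);K=np.array(m["K"],float);V=np.array(m["view"],float)
    d=cv2.undistortPoints(np.array([[[u,v]]],float),K,np.array([m["k1"],0,0,0,0.]))[0,0]
    R=V[:3,:3];return -R.T@V[:3,3],R.T@np.array([d[0],d[1],1])
def px2w(c,u,v,z):
    o,d=ray(c,u,v);return (o+d*(z-o[2])/d[2])
def w2px(c,p):
    m=arm.camera_model(c);K=np.array(m["K"],float);V=np.array(m["view"],float)
    x=V[:3,:3]@np.array(p,float)+V[:3,3];s=x[:2]/x[2];s=s*(1+m["k1"]*(s@s))
    return K[:2,:2]@s+K[:2,2]
E
python3 - <<'E'
from h import *
for c in("scene","top"):
    cv2.imwrite(f"pics/{c}0.png",arm.snapshot(c))
    print(c,ray(c,320,200))
    for t in("tester","dial_grip","dock","cal_red","cal_yellow","cal_blue","spray_can","vernier"):
        print(t,[(np.round(b["rect"]).tolist(),round(b["conf"],2)) for b in arm.boxes_of(t,c)[:3]])
print(arm.get_state())
E
```

```text
scene (array([1411.92417564,    1.56308885,  876.01033393]), array([-0.7379866 ,  0.02384426, -0.67451434]))
tester [([228.0, 202.0, 262.0, 254.0], 0.88), ([167.0, 265.0, 235.0, 314.0], 0.65), ([287.0, 243.0, 305.0, 270.0], 0.37)]
dial_grip [([231.0, 202.0, 247.0, 223.0], 0.6), ([200.0, 272.0, 219.0, 297.0], 0.59), ([414.0, 140.0, 426.0, 174.0], 0.46)]
dock [([341.0, 194.0, 463.0, 249.0], 0.73)]
cal_red [([404.0, 194.0, 457.0, 243.0], 0.6), ([234.0, 204.0, 247.0, 219.0], 0.32)]
cal_yellow [([263.0, 268.0, 323.0, 328.0], 0.84)]
cal_blue [([351.0, 271.0, 405.0, 318.0], 0.93)]
spray_can [([487.0, 176.0, 537.0, 250.0], 0.96)]
vernier [([136.0, 166.0, 165.0, 218.0], 0.91)]
top (array([ 423.83454136,   10.98470247, 1316.05616873]), array([ 0.07462312,  0.01617334, -0.99708265]))
tester [([384.0, 116.0, 434.0, 151.0], 0.71), ([342.0, 245.0, 350.0, 280.0], 0.6), ([370.0, 164.0, 403.0, 209.0], 0.59)]
dial_grip [([382.0, 191.0, 392.0, 196.0], 0.67), ([398.0, 115.0, 409.0, 133.0], 0.41)]
dock [([209.0, 163.0, 308.0, 225.0], 0.68)]
cal_red [([213.0, 170.0, 260.0, 204.0], 0.74)]
cal_yellow [([326
[... 164 characters left out ...]
.0], 0.58)]
{'clock': 0.9, 'q': array([ 1.2058027 ,  0.53637648, -0.00444248,  1.53791278,  0.0026188 ,
        1.06729244, -0.0711645 ]), 'qvel': array([ 0.00152354, -0.00037918,  0.0003067 , -0.00034299,  0.00103342,
       -0.00049255, -0.00057726]), 'effort': array([-6.45139044e-04, -5.83309758e+01,  1.04758713e+00, -2.59433627e+01,
        1.23862055e-02,  1.73722114e-03, -1.24158868e-05]), 'position': array([ 191.35583554, -621.18433082,  231.29975055]), 'ee_rot': array([3.14157431e+00, 2.23567944e-05, 2.98911265e-01]), 'force': array([-0.23152872,  0.62522418, -0.98078233]), 'ft_torque': array([ 0.01619116, -0.00129487, -0.02041075]), 'finger_force': 0.0, 'opening': 85.47421509588612}
```

```bash
python3 - <<'E'
import cv2
a=cv2.imread("pics/top0.png")[80:300,150:490];cv2.imwrite("pics/t1.png",cv2.resize(a,None,fx=2.3,fy=2.3,interpolation=2))
a=cv2.imread("pics/scene0.png")[130:330,130:470];cv2.imwrite("pics/s1.png",cv2.resize(a,None,fx=2.3,fy=2.3,interpolation=2))
E
```

```text
(no output)
```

View pics/t1.png

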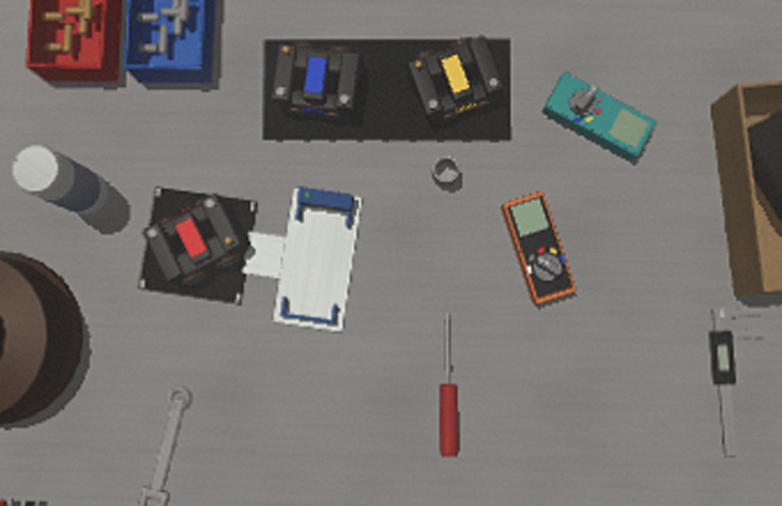

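View pics/s1.png

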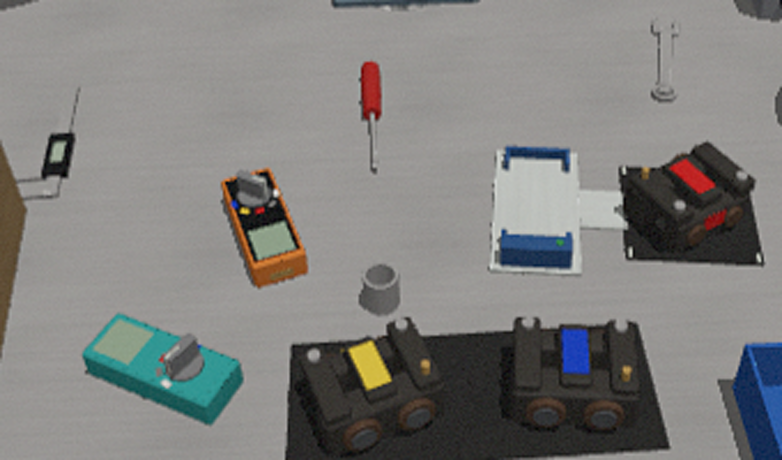

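Top view: the orange tester is at full-image px (385,188) with its screen end up. The candidates it could be confused with are the turquoise look-alike (410,131) and the detector's spurious box, the screwdriver handle (346,262). I choose the orange one. The dock is at (288,192) with its connector block at the top, and the red caliper is on the pad at (235,183), so the target is red (1.396 rad).

```bash
python3 - <<'E'
from h import *
a=cv2.imread("pics/top0.png")
b=np.hstack([cv2.resize(a[158:218,362:408],None,fx=8,fy=8,interpolation=2),cv2.resize(a[158:218,262:312],None,fx=8,fy=8,interpolation=2)])
cv2.imwrite("pics/close.png",b)
hsv=cv2.cvtColor(a,cv2.COLOR_BGR2HSV)
m=((hsv[...,0]<18)&(hsv[...,1]>120)).astype(np.uint8); m[:,:362]=0;m[:,408:]=0;m[:158]=0;m[218:]=0
r=cv2.minAreaRect(cv2.findNonZero(m));bx=cv2.boxPoints(r);print("orange",r)
for p in bx: print(p,px2w("top",*p,36).round(1),px2w("top",*p,0).round(1))
# white plate
w=((hsv[...,1]<40)&(hsv[...,2]>170)).astype(np.uint8);w[:,:268]=0;w[:,312:]=0;w[:158]=0;w[226:]=0
r=cv2.minAreaRect(cv2.findNonZero(w));print("plate",r)
for p in cv2.boxPoints(r): print(p,px2w("top",*p,6).round(1))
# blue clusters
bl=((hsv[...,0]>95)&(hsv[...,0]<130)&(hsv[...,1]>120)).astype(np.uint8);bl[:,:268]=0;bl[:,312:]=0;bl[:150]=0;bl[226:]=0
n,l,s,c=cv2.connectedComponentsWithStats(bl)
for i in range(1,n):
  if s[i][4]>5:
    q=cv2.minAreaRect(cv2.findNonZero((l==i).astype(np.uint8)));print("blue",s[i],q);
    for p in cv2.boxPoints(q):print(p,px2w("top",*p,22).round(1),px2w("top",*p,38).round(1))
E
```

```text
orange ((383.8000183105469, 187.40000915527344), (46.16925048828125, 18.973663330078125), 71.56504821777344)
[367.50003 168.50002] [ 625.3 -118.7   36. ] [ 631.  -122.4    0. ]
[385.50003 162.50002] [ 646.3 -176.5   36. ] [ 652.6 -181.8    0. ]
[400.1 206.3] [ 505.9 -225.1   36. ] [ 508.2 -231.7    0. ]
[382.1 212.3] [ 485.2 -167.7   36. ] [ 486.9 -172.8    0. ]
plate ((284.61004638671875, 192.25704956054688), (35.8677864074707, 58.216453552246094), 8.426968574523926)
[262.604   218.42282] [456.5 219.    6. ]
[271.13556 160.8349 ] [648.1 197.7   6. ]
[306.6161  166.09128] [633.2  79.4   6. ]
[298.08453 223.6792 ] [442.4 101.9   6. ]
blue [280 162  23   9 124] ((291.0982360839844, 165.8612518310547), (22.504465103149414, 5.778173446655273), 8.746162414550781)
[279.53754 167.00575] [625.5 167.1  22. ] [623.1 165.2  38. ]
[280.41614 161.29478] [644.5 164.9  22. ] [641.8 163.   38. ]
[302.65894 164.71675] [634.9  91.7  22. ] [632.3  90.7  38. ]
[301.78033 170.42772] [616.  94.  22.] [613.6  93.   38. ]
blue [273 212   7   6  11] ((274.97540283203125, 215.7294921875), (7.8102498054504395, 3.2009220123291016), 39.80556869506836)
[270.9508 214.459 ] [469.7 189.7  22. ] [469.1 187.5  38. ]
[273.      211.99998] [477.8 183.3  22. ] [477.2 181.2  38. ]
[279.      216.99998] [462.1 163.3  22. ] [461.7 161.4  38. ]
[276.9508 219.459 ] [454.  169.7  22. ] [453.6 167.7  38. ]
blue [282 218   6   2   6] ((284.5769348144531, 218.11538696289062), (5.099019527435303, 0.7844645380973816), 11.309932708740234)
[282. 218.] [459.2 153.5  22. ] [458.7 151.7  38. ]
[282.15387 217.23077] [461.7 153.   22. ] [461.2 151.3  38. ]
[287.15387 218.23077] [458.9 136.7  22. ] [458.4 135.2  38. ]
[287. 219.] [456.4 137.1  22. ] [456.  135.6  38. ]
```

View pics/close.png

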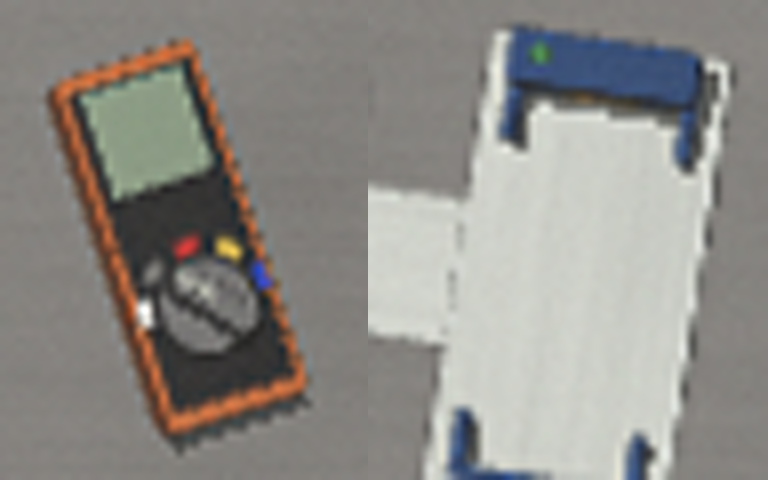

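```bash
cat > fit.py <<'E'
from h import *
from scipy.optimize import minimize
from scipy.ndimage import map_coordinates as mc
def hull(c,pose,xr,yr,zr):
    x,y,t=pose;R=np.array([[np.cos(t),-np.sin(t)],[np.sin(t),np.cos(t)]])
    P=[w2px(c,[*(R@[a,b]+[x,y]),z]) for a in xr for b in yr for z in zr]
    return cv2.convexHull(np.array(P,np.float32))[:,0].astype(float)
def score(S,H,d=0.8):
    ce=H.mean(0);tot=[]
    for i in range(len(H)):
        a,b=H[i],H[(i+1)%len(H)];L=np.linalg.norm(b-a)
        if L<1:continue
        n=np.array([-(b-a)[1],(b-a)[0]])/L
        if n@(ce-a)<0:n=-n
        p=a+(b-a)*np.linspace(.06,.94,max(3,int(L*2)))[:,None]
        f=lambda q:mc(S,[q[:,1],q[:,0]],order=1,mode='nearest')
        tot.append(f(p+d*n)-f(p-d*n))
    return np.concatenate(tot).mean()
def chan(img,kind):
    i=img.astype(float)
    if kind=='orange':return (i[...,2]-i[...,0]).clip(0,120)
    if kind=='blue':return (i[...,0]-i[...,2]).clip(0,70)
    return i.min(2)
def fit(S,cams,p0,dims):
    f=lambda p:-sum(score(S[c],hull(c,p,*dims)) for c in cams)
    best=min((minimize(f,np.array(p0)+[dx,dy,da],method='Nelder-Mead',options=dict(initial_simplex=np.array(p0)+[dx,dy,da]+np.array([[0,0,0],[4,0,0],[0,4,0],[0,0,.04]]),xatol=.02,fatol=.01)) for dx in(-4,4) for dy in(-4,4) for da in(-.03,.03)),key=lambda r:r.fun)
    return best.x,-best.fun
E
python3 - <<'E'
from fit import *
I={c:cv2.imread(f"pics/{c}0.png") for c in("top","scene")}
for cams in(["top"],["scene"],["top","scene"]):
    S={c:chan(I[c],'orange') for c in I}
    print(cams,"tester",*fit(S,cams,[566,-172,-2.8+np.pi],([-75,75],[-30,30],[0,36])))
    S={c:chan(I[c],'w') for c in I}
    p,s=fit(S,cams,[543,142,-.15],([-98,98],[-50,50],[0,6]));print("plate",p,s)
    S={c:chan(I[c],'blue') for c in I}
    f=lambda q:-sum(score(S[c],hull(c,p,[q[0],q[0]+q[1]],[q[2]-q[3],q[2]+q[3]],[6,38])) for c in cams)
    r=minimize(f,[78,20,0,39],method='Nelder-Mead',options=dict(initial_simplex=np.array([78,20,0,39])+np.vstack([np.zeros(4),np.eye(4)*4])));print("block",r.x,-r.fun)
E
```

```text
Traceback (most recent call last):
  File "fit.py", line 26, in fit
    best=min((minimize(f,np.array(p0)+[dx,dy,da],method='Nelder-Mead',options=dict(initial_simplex=np.array(p0)+[dx,dy,da]+np.array([[0,0,0],[4,0,0],[0,4,0],[0,0,.04]]),xatol=.02,fatol=.01)) for dx in(-4,4) for dy in(-4,4) for da in(-.03,.03)),key=lambda r:r.fun)
  File "fit.py", line 26, in <genexpr>
    best=min((minimize(f,np.array(p0)+[dx,dy,da],method='Nelder-Mead',options=dict(initial_simplex=np.array(p0)+[dx,dy,da]+np.array([[0,0,0],[4,0,0],[0,4,0],[0,0,.04]]),xatol=.02,fatol=.01)) for dx in(-4,4) for dy in(-4,4) for da in(-.03,.03)),key=lambda r:r.fun)
              ~~~~~~~~^^^^^^^^^^^^^^^^^^^^^^^^^^^^^^^^^^^^^^^^^^^^^^^^^^^^^^^^^^^^^^^^^^^^^^^^^^^^^^^^^^^^^^^^^^^^^^^^^^^^^^^^^^^^^^^^^^^^^^^^^^^^^^^^^^^^^^^^^^^^^^^^^^^^^^^^^^^^^^^^^^^^^^^^
  File "fit.py", line 25, in <lambda>
    f=lambda p:-sum(score(S[c],hull(c,p,*dims)) for c in cams)
                ~~~^^^^^^^^^^^^^^^^^^^^^^^^^^^^^^^^^^^^^^^^^^^
  File "fit.py", line 25, in <genexpr>
    f=lambda p:-sum(score(S[c],hull(c,p,*dims)) for c in cams)
                               ~~~~^^^^^^^^^^^
  File "fit.py", line 6, in hull
    P=[w2px(c,[*(R@[a,b]+[x,y]),z]) for a in xr for b in yr for z in zr]
       ~~~~^^^^^^^^^^^^^^^^^^^^^^^^
  File "h.py", line 10, in w2px
    m=arm.camera_model(c);K=np.array(m["K"],float);V=np.array(m["view"],float)
ValueError: time passes only in moves, steps and waits
```

```bash
sed -i 's/arm.camera_model(c)/CM(c)/; s/^def ray/import functools\n@functools.lru_cache\ndef CM(c): return arm.camera_model(c)\ndef ray/' h.py
cat > run1.py <<'E'
from fit import *
I={c:cv2.imread(f"pics/{c}0.png") for c in("top","scene")}
for cams in(["top"],["scene"],["top","scene"]):
    S={c:chan(I[c],'orange') for c in I}
    print(cams,"tester",*fit(S,cams,[566,-172,-2.8+np.pi],([-75,75],[-30,30],[0,36])))
    S={c:chan(I[c],'w') for c in I}
    p,s=fit(S,cams,[543,142,-.15],([-98,98],[-50,50],[0,6]));print("plate",p,s)
    S={c:chan(I[c],'blue') for c in I}
    f=lambda q:-sum(score(S[c],hull(c,p,[q[0],q[0]+q[1]],[q[2]-q[3],q[2]+q[3]],[6,38])) for c in cams)
    r=minimize(f,[78,20,0,39],method='Nelder-Mead',options=dict(initial_simplex=np.array([78,20,0,39])+np.vstack([np.zeros(4),np.eye(4)*4])));print("block",r.x,-r.fun)
E
python3 run1.py
```

```text
['top'] tester [ 5.66952155e+02 -1.74164497e+02  3.37511741e-01] 67.95174521913619
plate [ 5.44402616e+02  1.39991527e+02 -1.23547758e-01] 44.59959052053309
block [78.41171785 16.30486084  0.48176667 37.37649266] 52.986217436358935
['scene'] tester [ 5.65032162e+02 -1.70662139e+02  3.31884032e-01] 75.31821500243323
plate [ 5.58107967e+02  1.41540576e+02 -1.24817896e-01] 38.411293082632945
block [70.18979497  8.51668609 -0.42949956 38.35654616] 28.213989504155585
['top', 'scene'] tester [ 5.66068633e+02 -1.71709870e+02  3.34876757e-01] 104.19224679756925
plate [ 5.43015897e+02  1.41416730e+02 -1.20463002e-01] 48.926535691508974
block [78.48339015 17.07716439  0.41944492 38.1178442 ] 91.92689621073362
```

Emit:
{"method": "servo_tool", "body": {
  "plan": "192 225 0 0 0 1;375 450 0 0 0 2.06;375 450 0 0 0 2.06;375 450 0 0 0 2.06;375 450 0 0 0 2.06",
  "jaw": 100
}}

```text
clock: 1.4
position: [352.7, -427.8, 231.6]
ee_rot: [3.141, -0.0, 0.335]
force: [0.4, -0.9, -0.8]
opening: 85.4
finger_force: 0.0
```

Emit:
{"method": "servo_tool", "body": {
  "plan": "213 256 0 0 0 0;213 256 0 0 0 0;213 256 0 0 0 0;213 256 0 0 0 0;213 256 0 0 0 0"
}}

```text
clock: 1.9
position: [512.7, -235.6, 231.6]
ee_rot: [3.141, -0.0, 0.335]
force: [1.8, -0.6, 0.5]
opening: 85.2
finger_force: 0.0
```

Emit:
{"method": "servo_tool", "body": {
  "plan": "53 64 0 0 0 0;53 64 0 0 0 0;53 64 -45 0 0 0;53 64 -90 0 0 0;53 64 -90 0 0 0"
}}

```text
clock: 2.4
position: [560.2, -171.9, 135.9]
ee_rot: [-3.136, 0.009, 0.336]
force: [-0.8, -0.8, -0.0]
opening: 85.5
finger_force: 0.0
```

Emit:
{"method": "servo_tool", "body": {
  "plan": "0 0 0 0 0 0;0 0 0 0 0 0"
}}

```text
clock: 2.6
position: [566.2, -173.9, 143.8]
ee_rot: [3.139, -0.003, 0.334]
force: [0.5, -0.7, 0.3]
opening: 85.1
finger_force: 0.0
```

```bash
python3 - <<'E'
from h import *
s=arm.get_state();print(s["position"],s["ee_rot"],s["qvel"].round(3))
a=arm.snapshot("top");cv2.imwrite("pics/top1.png",a);b=arm.snapshot("scene");cv2.imwrite("pics/scene1.png",b)
cv2.imwrite("pics/v1.png",np.hstack([cv2.resize(a[130:250,330:440],None,fx=3.4,fy=3.4),cv2.resize(b[150:270,200:310],None,fx=3.4,fy=3.4)]))
E
```

```text
[ 566.20765571 -173.8993873   143.82431342] [ 3.13944117 -0.00320706  0.33411267] [ 0.002 -0.01  -0.001 -0.002  0.    -0.007 -0.003]
```

View pics/v1.png

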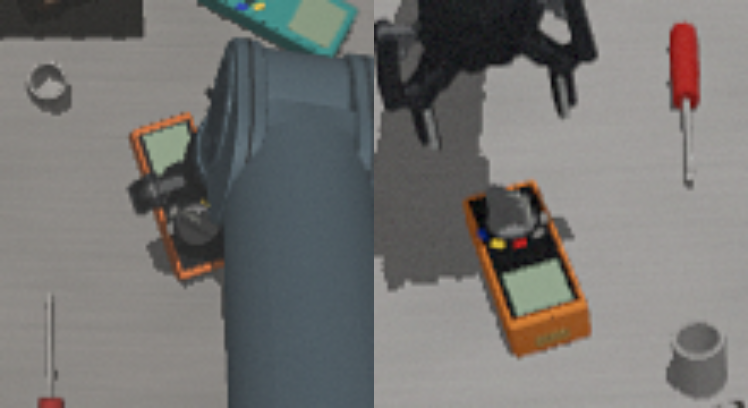

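The gripper straddles the orange tester at mid-length (top crop 175,190; scene crop, fingers at 430,130 and 560,105). Going down.

Emit:
{"method": "servo_tool", "body": {
  "plan": "0 0 -45 0 0 0;0 1 -90 0 0 0;0 1 -115 0 0 0;0 1 -130 0 0 0;0 1 -140 0 0 0"
}}

```text
clock: 3.2
position: [565.4, -172.5, 1.5]
ee_rot: [3.141, -0.001, 0.335]
force: [0.3, -0.2, 0.2]
opening: 85.4
finger_force: 0.0
```

Emit:
{"method": "servo_tool", "body": {
  "plan": "0 0 0 0 0 0;0 0 0 0 0 0"
}}

```text
clock: 3.4
position: [565.7, -172.5, 2.6]
ee_rot: [3.14, -0.002, 0.335]
force: [0.4, 0.2, 0.3]
opening: 85.6
finger_force: 0.0
```

Emit:
{"method": "servo_tool", "body": {
  "plan": "0 0 0 0 0 0;0 0 0 0 0 0;0 0 0 0 0 0;0 0 0 0 0 0;0 0 0 0 0 0",
  "jaw": 60,
  "force": 40
}}

```text
clock: 3.9
position: [565.5, -172.6, 2.6]
ee_rot: [3.14, -0.001, 0.335]
force: [-0.2, 0.1, 5.7]
opening: 59.5
finger_force: 43.6
```

Emit:
{"method": "servo_tool", "body": {
  "plan": "0 0 0 0 0 0;0 0 0 0 0 0;0 0 0 0 0 0;0 0 0 0 0 0;0 0 0 0 0 0"
}}

```text
clock: 4.4
position: [565.5, -172.6, 2.6]
ee_rot: [3.14, -0.002, 0.335]
force: [-0.5, -0.8, 6.3]
opening: 59.2
finger_force: 43.6
```

Emit:
{"method": "servo_tool", "body": {
  "plan": "0 0 15 0 0 0;0 0 40 0 0 0;0 0 70 0 0 0;0 0 100 0 0 0;0 0 100 0 0 0",
  "jaw": 50,
  "force": 60
}}

```text
clock: 4.9
position: [567.3, -172.9, 105.8]
ee_rot: [3.137, -0.006, 0.335]
force: [1.1, -0.1, -4.5]
opening: 59.2
finger_force: 69.1
```

Emit:
{"method": "servo_tool", "body": {
  "plan": "-2 30 0 0 0 -3;-5 75 0 0 0 -8;-8 120 0 0 0 -13;-12 165 0 0 0 -18;-15 210 0 0 0 -23"
}}

```text
clock: 5.4
position: [547.9, 39.3, 100.3]
ee_rot: [3.141, 0.002, -0.07]
force: [1.1, -0.2, -5.8]
opening: 59.4
finger_force: 68.9
```

Emit:
{"method": "servo_tool", "body": {
  "plan": "-3 45 0 0 0 -3.2;-6 80 0 0 0 -3.2;-8 103 0 0 0 -3.2;-8 103 0 0 0 -3.2;-8 103 0 0 0 -3.2"
}}

```text
clock: 5.9
position: [540.5, 140.8, 100.4]
ee_rot: [3.14, 0.002, -0.121]
force: [-0.3, -1.3, -4.2]
opening: 59.0
finger_force: 68.8
```

```bash
python3 - <<'E'
from h import *
s=arm.get_state();print(s["position"],s["ee_rot"],s["force"],s["opening"])
a=arm.snapshot("top");cv2.imwrite("pics/top2.png",a);b=arm.snapshot("scene");cv2.imwrite("pics/scene2.png",b)
cv2.imwrite("pics/v2.png",np.hstack([cv2.resize(a[130:250,220:340],None,fx=3.3,fy=3.3),cv2.resize(b[120:260,330:450],None,fx=3.3,fy=3.3)[:396]]))
E
```

```text
[540.45679465 140.77520759 100.37715865] [ 3.14042032e+00  1.84430201e-03 -1.21054128e-01] [-0.26119525 -1.25604373 -4.23444408] 59.008882060936486
```

View pics/v2.png

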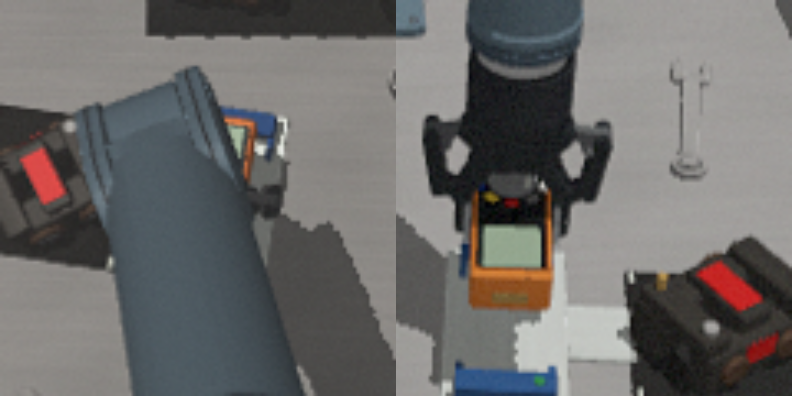

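```bash
python3 - <<'E'
from fit import *
b=cv2.imread("pics/scene2.png");S=chan(b,'orange')
th=-.121;z=97.8
def pts(x,y,d):
    R=np.array([[np.cos(th),-np.sin(th)],[np.sin(th),np.cos(th)]])
    return np.array([w2px("scene",[*(R@[75,s]+[x,y]),z+h]) for s,h in((-30,34),(-30,0),(30,0),(30,34))])
def f(p):
    H=pts(*p,0);ce=H.mean(0);t=[]
    for a,c in zip(H[:-1],H[1:]):
        L=np.linalg.norm(c-a);n=np.array([-(c-a)[1],(c-a)[0]])/L
        if n@(ce-a)<0:n=-n
        q=a+(c-a)*np.linspace(.1,.9,40)[:,None]
        g=lambda q:mc(S,[q[:,1],q[:,0]],order=1)
        t.append(np.mean(g(q+.8*n)-g(q-.8*n)))
    return -sum(t)
for p0 in((540,140),(545,144),(536,138)):
    r=minimize(f,p0,method='Nelder-Mead',options=dict(initial_simplex=np.array(p0)+[[0,0],[4,0],[0,4]]));print(r.x,r.fun)
# dock side-wise in scene: block front/plate y using several channels
I=cv2.imread("pics/scene0.png");Sb={"scene":chan(I,'blue')}
g=lambda q:-score(Sb["scene"],hull("scene",[543.4,q[0],-.121],[78,78+q[1]],[-39,39],[6,38]))
for t in(14,18):
    r=minimize(g,[141,t],method='Nelder-Mead',options=dict(initial_simplex=[[141,t],[145,t],[141,t+4]]));print("block y,t",r.x,r.fun)
E
```

```text
[539.30042392 141.83898821] -249.5018245395534
[539.30040446 141.83893507] -249.50183040991305
[539.30039549 141.83894118] -249.5018308021661
block y,t [142.50454665  15.39153755] -48.94780635906031
block y,t [142.50454665  15.39153755] -48.94780635906031
```

Emit:
{"method": "servo_tool", "body": {
  "plan": "3 0.7 -20 0 0 0;3 0.7 -40 0 0 0;3 0.7 -55 0 0 0;3 0.7 -65 0 0 0;3 0.7 -70 0 0 0"
}}

```text
clock: 6.5
position: [542.6, 140.6, 30.5]
ee_rot: [3.14, 0.004, -0.123]
force: [-8.5, -0.4, 6.0]
opening: 59.1
finger_force: 71.2
```

Emit:
{"method": "servo_tool", "body": {
  "plan": "0 0 0 0 0 0;0 0 -3 0 0 0;0 0 -6 0 0 0;0 0 -9 0 0 0;0 0 -9 0 0 0"
}}

```text
clock: 7.0
position: [543.6, 141.2, 23.8]
ee_rot: [3.141, 0.002, -0.123]
force: [-10.4, -1.5, 18.1]
opening: 59.3
finger_force: 74.0
```

Contact with the block (force -x, +z): too far +x. I'll raise and back off a little.

Emit:
{"method": "servo_tool", "body": {
  "plan": "0 0 5 0 0 0;-1 0 8 0 0 0;-2.5 0 8 0 0 0;-2.5 0 8 0 0 0"
}}

```text
clock: 7.4
position: [541.9, 141.4, 30.1]
ee_rot: [3.142, 0.0, -0.123]
force: [0.5, 0.3, -4.7]
opening: 58.7
finger_force: 71.1
```

```bash
python3 - <<'E'
from h import *
s=arm.get_state();print(s["position"],s["ee_rot"],s["force"],s["ft_torque"])
b=arm.snapshot("scene");cv2.imwrite("pics/scene3.png",b)
cv2.imwrite("pics/v3.png",cv2.resize(b[160:260,350:430],None,fx=6,fy=6,interpolation=2))
E
```

```text
[541.91790282 141.36358426  30.10061876] [ 3.14150202e+00  1.34917609e-04 -1.22651512e-01] [ 0.5335083   0.26276309 -4.67357421] [ 0.02052908  0.01019193 -0.02394701]
```

View pics/v3.png

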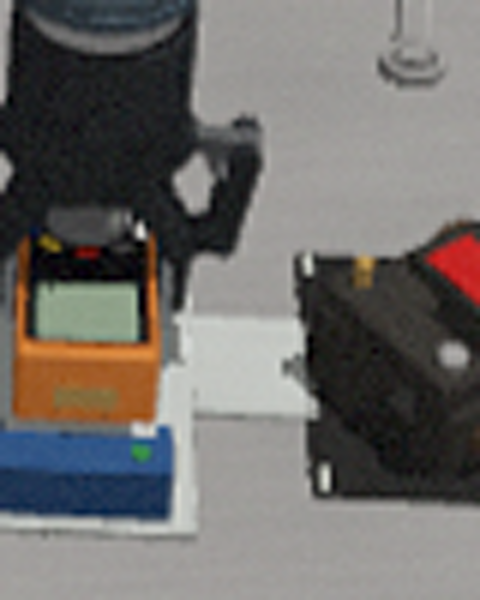

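```bash
python3 - <<'E'
from fit import *
b=cv2.imread("pics/scene3.png");So=chan(b,'orange')
th=-.122
R=np.array([[np.cos(th),-np.sin(th)],[np.sin(th),np.cos(th)]])
def sc(S,loc,x,y,inside):
    P=lambda l:w2px("scene",[*(R@l[:2]+[x,y]),l[2]])
    H=[P(np.array(l,float)) for l in loc];ce=P(np.array(inside,float));t=[]
    for a,c in zip(H[:-1],H[1:]):
        L=np.linalg.norm(c-a);n=np.array([-(c-a)[1],(c-a)[0]])/L
        if n@(ce-a)<0:n=-n
        q=a+(c-a)*np.linspace(.1,.9,40)[:,None]
        g=lambda q:mc(S,[q[:,1],q[:,0]],order=1)
        t.append(np.mean(g(q+.8*n)-g(q-.8*n)))
    return -sum(t)
z=27.5
f=lambda p:sc(So,[(75,-30,z+34),(75,-30,z),(75,30,z),(75,30,z+34)],*p,(75,0,z+18))
r=minimize(f,(541,141),method='Nelder-Mead',options=dict(initial_simplex=[[541,141],[545,141],[541,145]]));print("tester",r.x,r.fun)
for n in("scene0","scene3"):
    for t in(16,18,20):
        Sb=chan(cv2.imread(f"pics/{n}.png"),'blue')
        f=lambda p:sc(Sb,[(78+t,-39,34),(78+t,-39,7),(78+t,39,7),(78+t,39,34)],*p,(78+t,0,20))
        r=minimize(f,(543,141),method='Nelder-Mead',options=dict(initial_simplex=[[543,141],[547,141],[543,145]]));print(n,t,r.x,r.fun)
    f=lambda p:sc(Sb,[(78+9,-39,38),(78,-39,38),(78,39,38),(78+9,39,38)],*p,(78+9,0,38))
    r=minimize(f,(543,141),method='Nelder-Mead',options=dict(initial_simplex=[[543,141],[547,141],[543,145]]));print(n,"inner top edge",r.x,r.fun)
E
```

```text
tester [527.55906044 145.7826041 ] -292.73207357848304
scene0 16 [543.51036682 142.33612838] -122.59836036227264
scene0 18 [541.52519806 142.5795049 ] -122.59835947931515
scene0 20 [539.54002963 142.82284503] -122.59835976329663
scene0 inner top edge [542.24936085 142.45623847] -195.49409684614736
scene3 16 [543.51188616 142.36193022] -129.3078506455485
scene3 18 [541.52672838 142.60534203] -129.30785346668722
scene3 20 [539.54160032 142.84879563] -129.3078523381108
scene3 inner top edge [541.78708532 142.50370457] -191.2946024374176
```

```bash
python3 - <<'E'
from fit import *
So=chan(cv2.imread("pics/scene3.png"),'orange')
g=lambda q:mc(So,[q[:,1],q[:,0]],order=1)
for x in(539,541.5):
  for th in(-.122,):
    R=np.array([[np.cos(th),-np.sin(th)],[np.sin(th),np.cos(th)]])
    out=[]
    for s in(-30,30):
        ys=np.arange(130,155,.1);v=[]
        for y in ys:
            P=lambda h,s:w2px("scene",[*(R@[75,s]+[x,y]),h])
            ins=np.array([P(h,s*.93) for h in np.linspace(46,62,17)]);o=np.array([P(h,s*1.07) for h in np.linspace(46,62,17)])
            v.append(np.mean(g(ins)-g(o)))
        out.append((ys[np.argmax(v)].round(1),max(v)))
    # front top edge height: rim z=63.5 
    print(x,out)
    hs=np.arange(30,50,.2)
    for y in(142,):print([int(g(np.array([w2px("scene",[*(R@[75,0]+[x,y]),h])]))[0]) for h in range(30,70,3)])
E
```

```text
539 [(np.float64(144.5), np.float64(108.03740858563869)), (np.float64(143.7), np.float64(100.55430583853281))]
[0, 0, 11, 46, 107, 117, 95, 77, 72, 79, 108, 119, 120, 120]
541.5 [(np.float64(144.3), np.float64(108.52620115007149)), (np.float64(142.6), np.float64(99.9091445609458))]
[0, 0, 0, 15, 56, 110, 119, 90, 76, 72, 84, 110, 120, 120]
```

Emit:
{"method": "servo_tool", "body": {
  "plan": "0 -0.7 -3 0 0 0;0 -0.7 -6 0 0 0;0 -0.7 -9 0 0 0;0 -0.7 -9 0 0 0"
}}

```text
clock: 7.85
position: [542.2, 140.6, 23.6]
ee_rot: [3.141, 0.0, -0.123]
force: [-10.5, -2.6, 26.8]
opening: 59.1
finger_force: 75.0
```

```bash
python3 - <<'E'
from h import *
s=arm.get_state();print(s["position"],s["ee_rot"],s["force"],s["ft_torque"])
E
```

```text
[542.15652163 140.59371898  23.57830728] [ 3.14089584e+00  2.93817214e-04 -1.22788254e-01] [-10.49298867  -2.59293817  26.8224364 ] [-0.71783555  1.7420647  -0.03351004]
```

Emit:
{"method": "servo_tool", "body": {
  "plan": "0 0 10 0 0 0;0 0 30 0 0 0;0 0 55 0 0 0;0 0 80 0 0 0;0 0 80 0 0 0"
}}

```text
clock: 8.35
position: [544.6, 141.5, 104.1]
ee_rot: [-3.139, -0.006, -0.123]
force: [1.1, 0.1, -4.4]
opening: 59.0
finger_force: 71.3
```

Emit:
{"method": "servo_tool", "body": {
  "plan": "0 0 0 0 0 0;0 0 0 0 0 0"
}}

```text
clock: 8.55
position: [540.9, 140.4, 99.7]
ee_rot: [3.14, 0.002, -0.122]
force: [-0.5, 0.5, -4.9]
opening: 59.0
finger_force: 71.2
```

```bash
python3 - <<'E'
from h import *
s=arm.get_state();print(s["position"],s["ee_rot"],s["force"],s["ft_torque"])
b=arm.snapshot("scene");cv2.imwrite("pics/scene4.png",b)
cv2.imwrite("pics/top4.png",arm.snapshot("top"))
p=lambda im,c:w2px("scene",c)
u0,v0=335,140
def draw(name,z,x,y,out):
    im=cv2.resize(cv2.imread(name)[v0:v0+95,u0:u0+65],None,fx=6,fy=6,interpolation=cv2.INTER_CUBIC)
    th=-.122;R=np.array([[np.cos(th),-np.sin(th)],[np.sin(th),np.cos(th)]])
    q=lambda l:tuple(int(t) for t in ((w2px("scene",[*(R@l[:2]+[x,y]),l[2]+z])-[u0,v0]+.5)*6))
    c=[(a,b,h) for h in(0,36) for a,b in((75,-30),(75,30),(-75,30),(-75,-30))]
    for i in range(4):
        cv2.line(im,q(np.array(c[4+i],float)),q(np.array(c[4+(i+1)%4],float)),(255,0,255),1)
    cv2.line(im,q(np.array(c[0],float)),q(np.array(c[1],float)),(255,0,255),1)
    for i in(0,1):cv2.line(im,q(np.array(c[i],float)),q(np.array(c[4+i],float)),(255,0,255),1)
    return im
P=s["position"]
cv2.imwrite("pics/v4.png",np.hstack([draw("pics/scene2.png",97.8,540.5,140.8,0),draw("pics/scene4.png",P[2]-2.6,P[0],P[1],0)]))
E
```

```text
[540.90105131 140.40705185  99.74548233] [ 3.14046792e+00  2.43391109e-03 -1.22482506e-01] [-0.51384632  0.53211318 -4.91890008] [0.01724671 0.01318703 0.01964959]
```

View pics/v4.png

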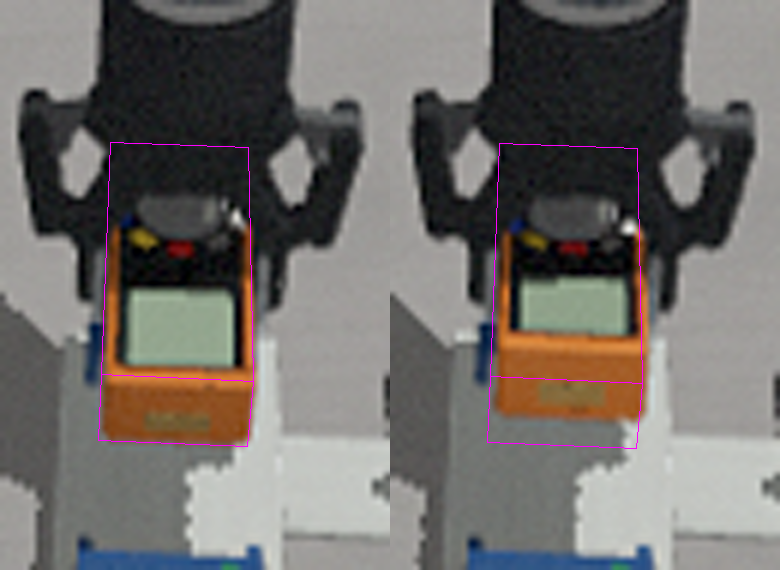

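The overlay shows the tester has pitched screen-end up in the grip (right panel, front rim at 335 rather than 378). It caught on the block because of a transient in the fast descent. I'll set it down on clear bench, regrip harder and then go slowly.

Emit:
{"method": "servo_tool", "body": {
  "plan": "4 -40 0 0 0 0;8 -85 0 0 0 0;12 -130 0 0 0 0;16 -175 0 0 0 0;20 -220 0 0 0 0"
}}

```text
clock: 9.15
position: [561.4, -80.9, 100.3]
ee_rot: [3.142, 0.001, -0.122]
force: [1.8, 0.2, -5.2]
opening: 59.0
finger_force: 71.0
```

Emit:
{"method": "servo_tool", "body": {
  "plan": "5 -40 0 0 0 0;5 -60 -5 0 0 0;5 -70 -20 0 0 0;5 -70 -35 0 0 0;5 -70 -50 0 0 0"
}}

```text
clock: 9.65
position: [566.3, -146.8, 49.0]
ee_rot: [-3.14, 0.002, -0.121]
force: [0.9, 0.3, -5.2]
opening: 58.9
finger_force: 71.1
```

Emit:
{"method": "servo_tool", "body": {
  "plan": "0 0 -8 0 0 0;0 0 -16 0 0 0;0 0 -23 0 0 0;0 0 -29 0 0 0;0 0 -33 0 0 0"
}}

```text
clock: 10.15
position: [567.2, -149.0, 18.0]
ee_rot: [-3.142, -0.0, -0.122]
force: [0.4, 0.6, -5.2]
opening: 59.0
finger_force: 71.0
```

Emit:
{"method": "servo_tool", "body": {
  "plan": "0 0 -3 0 0 0;0 0 -6 0 0 0;0 0 -9 0 0 0;0 0 -12 0 0 0;0 0 -12 0 0 0",
  "force": 20
}}

```text
clock: 10.65
position: [572.0, -149.6, 8.8]
ee_rot: [3.142, -0.009, -0.122]
force: [4.9, 0.4, 4.6]
opening: 58.9
finger_force: 72.4
```

Emit:
{"method": "servo_tool", "body": {
  "plan": "0 0 -2 0 0 0;0 0 -3 0 0 0;0 0 -4 0 0 0;0 0 -4 0 0 0",
  "jaw": 60,
  "force": 20
}}

```text
clock: 11.05
position: [573.2, -149.8, 5.5]
ee_rot: [3.141, -0.012, -0.122]
force: [7.7, 0.6, 7.4]
opening: 59.0
finger_force: 72.7
```

Emit:
{"method": "servo_tool", "body": {
  "plan": "0 0 0 0 0 0;0 0 0 0 0 0;0 0 0 0 0 0;0 0 0 0 0 0;0 0 0 0 0 0",
  "jaw": 100
}}

```text
clock: 11.55
position: [566.7, -149.2, 2.1]
ee_rot: [3.142, 0.001, -0.123]
force: [-0.1, 0.8, 0.1]
opening: 85.2
finger_force: 0.0
```

Emit:
{"method": "servo_tool", "body": {
  "plan": "0 0 0 0 0 0;0 0 20 0 0 0;0 0 60 0 0 0;0 0 100 0 0 0;0 -45 120 0 0 0"
}}

```text
clock: 12.05
position: [570.2, -187.0, 125.6]
ee_rot: [-3.137, -0.004, -0.112]
force: [2.1, 0.8, -0.6]
opening: 85.3
finger_force: 0.0
```

Emit:
{"method": "servo_tool", "body": {
  "plan": "0 -50 0 0 0 0;0 -100 0 0 0 0;0 -150 0 0 0 0;0 -180 0 0 0 0;0 -180 0 0 0 0"
}}

```text
clock: 12.55
position: [564.5, -381.3, 122.1]
ee_rot: [3.137, 0.0, -0.13]
force: [-0.4, 0.4, -0.6]
opening: 85.4
finger_force: 0.0
```

```bash
cat > run2.py <<'E'
from fit import *
I={c:arm.snapshot(c) for c in("top","scene")}
for c in I:cv2.imwrite(f"pics/{c}5.png",I[c])
print(arm.get_state()["position"],arm.get_state()["clock"])
S={c:chan(I[c],'orange') for c in I}
for cams in(["top"],["scene"],["top","scene"]):
    print(cams,"tester",*fit(S,cams,[567,-149,-.12],([-75,75],[-30,30],[0,36])))
a=cv2.resize(I["top"][150:220,330:440],None,fx=3.6,fy=3.6,interpolation=2);b=cv2.resize(I["scene"][170:290,210:320],None,fx=3.6,fy=3.6,interpolation=2)
cv2.imwrite("pics/v5.png",np.vstack([a,b])[:600])
E
python3 run2.py
```

```text
[ 566.58965199 -374.37532202  121.83630574] 12.65
['top'] tester [ 5.74962787e+02 -1.51411806e+02 -1.25951279e-01] 75.32888680022381
['scene'] tester [ 5.72877144e+02 -1.47137408e+02 -1.14268993e-01] 64.75265453058071
['top', 'scene'] tester [ 5.74299477e+02 -1.50462980e+02 -1.29032948e-01] 108.01311679903614
```

View pics/v5.png

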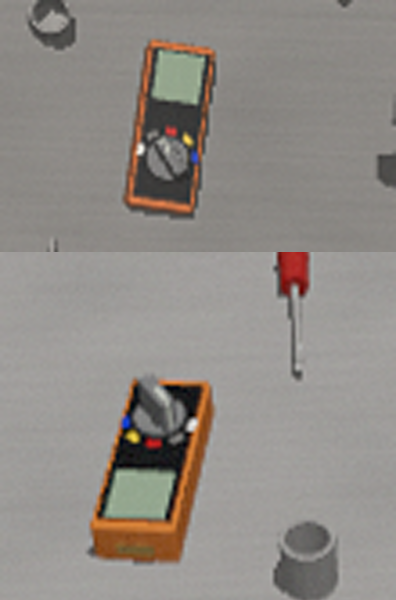

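The tester lies flat again at top-crop (170,128), and the dial bar points at grey. Regripping.

Emit:
{"method": "servo_tool", "body": {
  "plan": "2 50 0 0 0 0;4 100 0 0 0 0;6 150 0 0 0 0;7.5 195 0 0 0 0;7.5 224 0 0 0 0"
}}

```text
clock: 13.15
position: [574.6, -142.9, 122.4]
ee_rot: [-3.138, 0.001, -0.115]
force: [-0.5, -0.1, -0.8]
opening: 85.4
finger_force: 0.0
```

Emit:
{"method": "servo_tool", "body": {
  "plan": "0 0 -10 0 0 0;0 0 -35 0 0 0;0 0 -60 0 0 0;0 0 -80 0 0 0;0 0 -98 0 0 0"
}}

```text
clock: 13.65
position: [573.9, -149.0, 23.0]
ee_rot: [-3.141, 0.001, -0.121]
force: [0.1, -0.9, -0.3]
opening: 85.4
finger_force: 0.0
```

Emit:
{"method": "servo_tool", "body": {
  "plan": "0 0 -10 0 0 0;0 0 -17 0 0 0;0 0 -21 0 0 0;0 0 -21 0 0 0;0 0 -21 0 0 0"
}}

```text
clock: 14.15
position: [575.0, -150.3, 3.9]
ee_rot: [3.142, -0.001, -0.123]
force: [0.1, 0.4, 0.9]
opening: 85.4
finger_force: 0.0
```

Emit:
{"method": "servo_tool", "body": {
  "plan": "0 0 -1 0 0 0;0 0 -1 0 0 0;0 0 -1 0 0 0;0 0 -1 0 0 0;0 0 -1 0 0 0",
  "jaw": 50,
  "force": 110
}}

```text
clock: 14.65
position: [575.2, -150.2, 3.2]
ee_rot: [-3.142, -0.001, -0.123]
force: [-0.9, 0.2, 5.6]
opening: 58.2
finger_force: 119.6
```

Emit:
{"method": "servo_tool", "body": {
  "plan": "0 0 0 0 0 0;0 0 8 0 0 0;0 0 16 0 0 0;0 0 26 0 0 0;0 0 36 0 0 0"
}}

```text
clock: 15.15
position: [574.4, -150.2, 39.1]
ee_rot: [3.142, 0.0, -0.123]
force: [-0.5, -0.5, -5.0]
opening: 58.4
finger_force: 118.7
```

Emit:
{"method": "servo_tool", "body": {
  "plan": "0 0 10 0 0 0;0 0 20 0 0 0;0 0 28 0 0 0;0 0 34 0 0 0;0 0 37 0 0 0"
}}

```text
clock: 15.65
position: [574.8, -150.3, 76.0]
ee_rot: [3.142, -0.001, -0.123]
force: [-0.0, -0.2, -4.4]
opening: 58.9
finger_force: 118.7
```

Emit:
{"method": "servo_tool", "body": {
  "plan": "-2 20 0 0 0 0;-6 60 0 0 0 0;-11 105 0 0 0 0;-16 150 0 0 0 0;-21 195 0 0 0 0"
}}

```text
clock: 16.15
position: [553.0, 46.4, 75.2]
ee_rot: [3.142, 0.0, -0.123]
force: [0.5, -0.7, -4.4]
opening: 58.0
finger_force: 118.8
```

Emit:
{"method": "servo_tool", "body": {
  "plan": "-4 40 0 0 0 0;-8 75 0 0 0 0;-10 95 0 0 0 0;-10 95 0 0 0 0;-10 95 0 0 0 0"
}}

```text
clock: 16.65
position: [543.3, 140.0, 75.1]
ee_rot: [3.141, 0.0, -0.121]
force: [-0.4, 0.2, -5.0]
opening: 58.6
finger_force: 118.8
```

```bash
cat > run3.py <<'E'
from fit import *
import sys
s=arm.get_state();P=s["position"];print(P,s["ee_rot"],s["force"])
b=arm.snapshot("scene");cv2.imwrite(f"pics/scene{sys.argv[1]}.png",b);So=chan(b,'orange');z0=P[2]-float(sys.argv[2])
def f(p):
    x,y,pit,th=p
    c,q=np.cos(th),np.sin(th);R=np.array([[c,-q,0],[q,c,0],[0,0,1]])@cv2.Rodrigues(np.array([0,-pit,0.]))[0]
    w=lambda l:w2px("scene",R@(np.array(l,float)-[0,0,20])+[x,y,z0+20])
    H=[w(l) for l in((75,-30,34),(75,-30,0),(75,30,0),(75,30,34))];ce=w((75,0,18));t=[]
    for a,d in zip(H[:-1],H[1:]):
        L=np.linalg.norm(d-a);n=np.array([-(d-a)[1],(d-a)[0]])/L
        if n@(ce-a)<0:n=-n
        k=a+(d-a)*np.linspace(.1,.9,40)[:,None];g=lambda k:mc(So,[k[:,1],k[:,0]],order=1)
        t.append(np.mean(g(k+.8*n)-g(k-.8*n)))
    k0,k1=w((74.5,-25,36)),w((74.5,25,36))  # rim seen between screen bezel (dark) and rim
    return -sum(t)
for pit in(0,.05,.1):
    r=minimize(lambda p:f([p[0],p[1],pit,-.123]),P[:2],method='Nelder-Mead',options=dict(initial_simplex=P[:2]+np.array([[0,0],[4,0],[0,4]])));print(pit,(r.x-P[:2]).round(2),r.fun)
E
python3 run3.py 6 3.2
python3 - <<'E'
import cv2,numpy as np
from h import *
P=arm.get_state()["position"];u0,v0=335,140
im=cv2.resize(cv2.imread("pics/scene6.png")[v0:v0+95,u0:u0+65],None,fx=6,fy=6,interpolation=2)
th=-.123;R=np.array([[np.cos(th),-np.sin(th)],[np.sin(th),np.cos(th)]])
q=lambda a,b,h:((w2px("scene",[*(R@[a,b]+P[:2]),h+P[2]-3.2])-[u0,v0]+.5)*6).astype(np.int32)
for pl in([(75,-30,36),(75,30,36),(-75,30,36),(-75,-30,36)],[(75,-30,36),(75,-30,0),(75,30,0),(75,30,36)]):
    cv2.polylines(im,[np.array([q(*p) for p in pl])],True,(255,0,255),1)
cv2.imwrite("pics/v6.png",im)
E
```

```text
[543.25963936 139.98654103  75.09461298] [ 3.14109154e+00  4.92852666e-04 -1.21246675e-01] [-0.39209133  0.18209064 -4.96139128]
0 [-3.44  2.49] -257.62179060966224
0.05 [-0.56  1.98] -257.63526088160086
0.1 [2.47 1.51] -257.30443757874565
```

View pics/v6.png

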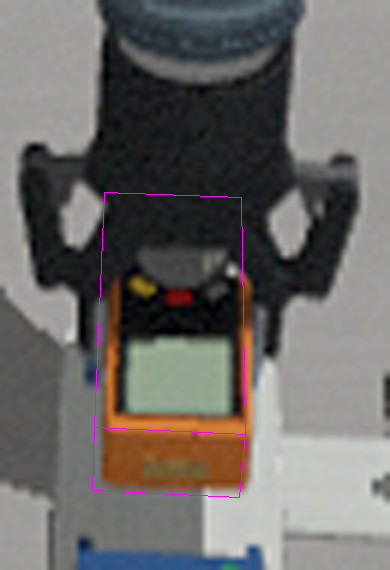

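Emit:
{"method": "servo_tool", "body": {
  "plan": "0.5 0 -8 0 0 0;0.5 0 -16 0 0 0;0.5 0 -22 0 0 0;0.5 0 -27 0 0 0;0.5 0 -30 0 0 0"
}}

```text
clock: 17.2
position: [543.7, 139.5, 44.5]
ee_rot: [3.141, 0.001, -0.123]
force: [0.3, 0.3, -4.9]
opening: 58.4
finger_force: 118.8
```

Emit:
{"method": "servo_tool", "body": {
  "plan": "0 0 0 0 0 0;0 0 0 0 0 0"
}}

```text
clock: 17.4
position: [544.2, 139.9, 45.4]
ee_rot: [-3.141, -0.0, -0.122]
force: [0.0, 0.5, -3.7]
opening: 58.6
finger_force: 118.9
```

Emit:
{"method": "servo_tool", "body": {
  "plan": "0 1 -2 0 0 0;0 1 -4 0 0 0;0 1 -7 0 0 0;0 1 -10 0 0 0;0 1 -12 0 0 0"
}}

```text
clock: 17.9
position: [543.8, 141.4, 34.3]
ee_rot: [-3.141, 0.0, -0.122]
force: [-3.2, 0.5, 1.7]
opening: 58.4
finger_force: 120.7
```

Emit:
{"method": "servo_tool", "body": {
  "plan": "0 0 -1 0 0 0;0 0 -3 0 0 0;0 0 -5 0 0 0;0 0 -6 0 0 0;0 0 -6 0 0 0"
}}

```text
clock: 18.4
position: [543.2, 141.6, 28.5]
ee_rot: [-3.141, 0.001, -0.122]
force: [-10.3, 0.0, 13.6]
opening: 58.4
finger_force: 123.4
```

Emit:
{"method": "servo_tool", "body": {
  "plan": "0 0 6 0 0 0;-1 0 12 0 0 0;-3 0 15 0 0 0;-3 0 15 0 0 0;-3 0 15 0 0 0"
}}

```text
clock: 18.9
position: [540.9, 140.7, 42.2]
ee_rot: [3.141, 0.0, -0.123]
force: [-0.1, 0.1, -4.0]
opening: 58.5
finger_force: 121.0
```

```bash
python3 run3.py 7 3.2
```

```text
[540.93595567 140.70020404  42.17394824] [ 3.14148791e+00  1.56767148e-04 -1.22562607e-01] [-0.09976342  0.06700703 -3.97700742]
0 [-11.36   4.09] -293.9737408281947
0.05 [-8.55  3.63] -292.4435773956012
0.1 [-5.58  3.14] -290.9056125415141
```

```bash
cat > pitch.py <<'E'
from fit import *
import sys
from scipy.optimize import fsolve,brentq
th=-.122
def rows(img,x,y,zc):
    # orange extent along column strips near front face centre
    S=chan(img,'orange');out=[]
    for s in(-22,-16,16,22):
        c=w2px("scene",[x+75*np.cos(th)-s*np.sin(th),y+75*np.sin(th)+s*np.cos(th),zc])
        v=np.arange(c[1]-25,c[1]+25,.1);p=mc(S,[v,np.full(v.shape,c[0])],order=1)
        i=np.argmax(p>110) if 0 else None
        on=v[p>60];k=np.argmin(abs(on-c[1]));# contiguous run
        br=np.where(np.diff(on)>.15)[0];runs=np.split(on,br+1);r=max(runs,key=len);out.append((r[0],r[-1]))
    return np.mean(out,0)
def model(x,y,zb,pit,xr=71.):
    R=np.array([[np.cos(th),-np.sin(th),0],[np.sin(th),np.cos(th),0],[0,0,1]])@cv2.Rodrigues(np.array([0,-pit,0.]))[0]
    w=lambda l:w2px("scene",R@(np.array(l,float)-[0,0,24])+[x,y,zb+24])[1]
    return np.array([w((xr,0,36)),w((75,0,0))])
b2=cv2.imread("pics/scene2.png")
m2=rows(b2,540.5,140.8,115);f=lambda q:model(540.5+q[0],140.8,97.8,0,q[1])-m2
cal=fsolve(f,[-1,71]);print("cal dx,rim",cal,m2)
def solve(n,P,zo):
    m=rows(cv2.imread(f"pics/{n}.png"),P[0],P[1],P[2]-zo+18)
    q=fsolve(lambda q:model(P[0]+q[0],P[1],P[2]-zo,q[1],cal[1])-m,[cal[0],.02]);print(n,m,"dx",q[0]-cal[0],"pitch",q[1])
if __name__=="__main__":
    solve("scene4",(540.9,140.4,99.7),2.6);solve("scene6",(543.26,139.99,75.1),3.2);solve("scene7",(540.9,140.7,42.2),3.2)
E
python3 pitch.py
```

```text
cal dx,rim [-1.50730002 70.22227094] [200.70032609 212.97532609]
scene4 [192.19154448 209.04154448] dx 41.506314820799446 pitch 0.6922798498731636
scene6 [208.74958451 220.49958451] dx -3.945315079877882 pitch -0.019535680562208394
scene7 [214.02125763 226.99625763] dx -1.1099567887577404 pitch 0.1621865801178045pitch.py:24: RuntimeWarning: The iteration is not making good progress, as measured by the 
 improvement from the last ten iterations.
  q=fsolve(lambda q:model(P[0]+q[0],P[1],P[2]-zo,q[1],cal[1])-m,[cal[0],.02]);print(n,m,"dx",q[0]-cal[0],"pitch",q[1])
```

Emit:
{"method": "servo_tool", "body": {
  "plan": "0 0 8 0 0 0;0 0 18 0 0 0;0 0 27 0 0 0;0 0 33 0 0 0;0 0 33 0 0 0"
}}

```text
clock: 19.45
position: [542.0, 141.1, 76.7]
ee_rot: [-3.141, -0.002, -0.123]
force: [0.5, -0.3, -4.7]
opening: 58.3
finger_force: 120.9
```

Emit:
{"method": "servo_tool", "body": {
  "plan": "0 0 0 0 0 0;0 0 0 0 0 0"
}}

```text
clock: 19.65
position: [540.7, 140.7, 75.0]
ee_rot: [3.141, 0.001, -0.122]
force: [0.3, -0.3, -3.6]
opening: 58.7
finger_force: 120.9
```

```bash
python3 - <<'E'
from pitch import *
P=arm.get_state()["position"];print(P)
cv2.imwrite("pics/scene8.png",arm.snapshot("scene"))
solve("scene8",P,3.2);solve("scene6",(543.26,139.99,75.1),3.2)
def sc(n,P,zo,pit,dx,y):
    S=chan(cv2.imread(f"pics/{n}.png"),'orange')
# crude: fix dx, best pitch from each edge
for n,Q,zo in(("scene8",P,3.2),("scene4",(540.9,140.4,99.7),2.6),("scene6",(543.26,139.99,75.1),3.2)):
    m=rows(cv2.imread(f"pics/{n}.png"),Q[0],Q[1],Q[2]-zo+18)
    for dx in(-4,-2,0):
        print(n,m.round(1),dx,[round(brentq(lambda t:model(Q[0]+cal[0]+dx,Q[1],Q[2]-zo,t,cal[1])[i]-m[i],-.2,.4),3) for i in(0,1)])
E
```

```text
cal dx,rim [-1.50730002 70.22227094] [200.70032609 212.97532609]
[540.68823501 140.67617387  74.96215765]
scene8 [200.93824049 217.48824049] dx 45.222216377676496 pitch 0.7076911650003993
scene6 [208.74958451 220.49958451] dx -3.945315079877882 pitch -0.019535680562208394
scene8 [200.9 217.5] -4 [0.251, 0.121]
scene8 [200.9 217.5] -2 [0.271, 0.152]
scene8 [200.9 217.5] 0 [0.29, 0.182]
scene4 [192.2 209. ] -4 [0.283, 0.174]
scene4 [192.2 209. ] -2 [0.302, 0.201]
scene4 [192.2 209. ] 0 [0.322, 0.228]
scene6 [208.7 220.5] -4 [-0.02, -0.021]
scene6 [208.7 220.5] -2 [0.003, 0.018]
scene6 [208.7 220.5] 0 [0.026, 0.055]pitch.py:24: RuntimeWarning: The iteration is not making good progress, as measured by the 
 improvement from the last ten iterations.
  q=fsolve(lambda q:model(P[0]+q[0],P[1],P[2]-zo,q[1],cal[1])-m,[cal[0],.02]);print(n,m,"dx",q[0]-cal[0],"pitch",q[1])
```

Emit:
{"method": "servo_tool", "body": {
  "plan": "1 -30 0 0 0 0;2 -70 0 0 0 0;4 -110 0 0 0 0;4 -132 0 0 0 0;4 -132 0 0 0 0"
}}

```text
clock: 20.2
position: [544.6, 3.2, 74.9]
ee_rot: [3.138, 0.001, -0.129]
force: [-1.1, -0.2, -4.6]
opening: 58.5
finger_force: 120.7
```

Emit:
{"method": "servo_tool", "body": {
  "plan": "0 0 -10 0 0 0;0 0 -22 0 0 0;0 0 -34 0 0 0;0 0 -44 0 0 0;0 0 -52 0 0 0"
}}

```text
clock: 20.7
position: [544.4, 9.4, 21.8]
ee_rot: [3.141, 0.002, -0.121]
force: [-0.6, -0.2, -5.2]
opening: 58.4
finger_force: 120.7
```

Emit:
{"method": "servo_tool", "body": {
  "plan": "0 0 -5 0 0 0;0 0 -10 0 0 0;0 0 -15 0 0 0;0 0 -19 0 0 0;0 0 -22 0 0 0"
}}

```text
clock: 21.2
position: [549.6, 8.7, 3.5]
ee_rot: [-3.14, -0.008, -0.123]
force: [5.1, -1.6, 14.2]
opening: 58.4
finger_force: 123.3
```

Emit:
{"method": "servo_tool", "body": {
  "plan": "0 0 0 0 0 0;0 0 0 0 0 0;0 0 0 0 0 0;0 0 0 0 0 0;0 0 0 0 0 0",
  "jaw": 100
}}

```text
clock: 21.7
position: [544.9, 8.8, 1.3]
ee_rot: [3.142, 0.0, -0.122]
force: [0.3, 0.3, 0.4]
opening: 85.4
finger_force: 0.0
```

Emit:
{"method": "servo_tool", "body": {
  "plan": "3 0 1 0 0 0;6 0 1.5 0 0 0;6 0 1.5 0 0 0;6 0 1.5 0 0 0"
}}

```text
clock: 22.1
position: [551.2, 8.8, 2.8]
ee_rot: [-3.142, -0.0, -0.123]
force: [0.1, -1.1, 0.1]
opening: 85.7
finger_force: 0.0
```

Emit:
{"method": "servo_tool", "body": {
  "plan": "0 0 0 0 0 0;0 0 0 0 0 0;0 0 0 0 0 0;0 0 0 0 0 0;0 0 0 0 0 0",
  "jaw": 40,
  "force": 120
}}

```text
clock: 22.6
position: [551.2, 8.7, 3.4]
ee_rot: [3.141, -0.0, -0.122]
force: [-1.3, -0.4, 6.6]
opening: 58.4
finger_force: 130.0
```

Emit:
{"method": "servo_tool", "body": {
  "plan": "0 0 6 0 0 0;0 0 16 0 0 0;0 0 28 0 0 0;0 0 40 0 0 0;0 0 50 0 0 0"
}}

```text
clock: 23.1
position: [551.4, 8.8, 54.2]
ee_rot: [-3.141, -0.001, -0.123]
force: [0.6, -0.7, -5.3]
opening: 58.0
finger_force: 129.1
```

Emit:
{"method": "servo_tool", "body": {
  "plan": "-3 20 8 0 0 0;-6 50 16 0 0 0;-9 85 23 0 0 0;-12 115 23 0 0 0;-13 132 23 0 0 0"
}}

```text
clock: 23.6
position: [537.7, 144.7, 76.9]
ee_rot: [-3.139, -0.001, -0.119]
force: [1.0, -0.8, -5.7]
opening: 58.0
finger_force: 129.4
```

Emit:
{"method": "servo_tool", "body": {
  "plan": "0 0 0 0 0 0;0 0 0 0 0 0;0 0 0 0 0 0"
}}

```text
clock: 23.9
position: [538.2, 139.1, 75.9]
ee_rot: [3.141, -0.0, -0.124]
force: [0.6, -0.7, -5.0]
opening: 58.4
finger_force: 129.3
```

```bash
python3 - <<'E'
from pitch import *
s=arm.get_state();P=s["position"];print(P,s["ee_rot"],s["force"],s["ft_torque"])
cv2.imwrite("pics/scene9.png",arm.snapshot("scene"))
m=rows(cv2.imread("pics/scene9.png"),P[0],P[1],P[2]-2.8+18)
for dx in(-4,-2,0,2,4):
    print(m.round(1),dx,[round(brentq(lambda t:model(P[0]+cal[0]+dx,P[1],P[2]-2.8,t,cal[1])[i]-m[i],-.4,.4),3) for i in(0,1)])
E
```

```text
cal dx,rim [-1.50730002 70.22227094] [200.70032609 212.97532609]
[538.19747639 139.09838671  75.93660767] [ 3.14051084e+00 -4.20760573e-05 -1.24312890e-01] [ 0.55236472 -0.68720359 -4.99266857] [-0.06297299 -0.02820233  0.02799188]
[206.2 218.3] -4 [0.011, 0.008]
[206.2 218.3] -2 [0.034, 0.045]
[206.2 218.3] 0 [0.056, 0.079]
[206.2 218.3] 2 [0.078, 0.112]
[206.2 218.3] 4 [0.1, 0.143]
```

Emit:
{"method": "servo_tool", "body": {
  "plan": "-3 1.7 -9 0 0 0;-3 1.7 -18 0 0 0;-3 1.7 -27 0 0 0;-3 1.7 -35 0 0 0;-3 1.7 -41 0 0 0"
}}

```text
clock: 24.45
position: [534.6, 142.3, 33.6]
ee_rot: [3.141, 0.001, -0.123]
force: [-0.5, -0.9, -5.6]
opening: 58.3
finger_force: 129.3
```

Emit:
{"method": "servo_tool", "body": {
  "plan": "0 0 -1 0 0 0;0 0 -1 0 0 0;0 0 -1 0 0 0"
}}

```text
clock: 24.75
position: [535.4, 142.6, 34.1]
ee_rot: [-3.141, -0.001, -0.123]
force: [0.3, 0.5, -4.6]
opening: 58.2
finger_force: 129.4
```

Emit:
{"method": "servo_tool", "body": {
  "plan": "1 -1 0 0 0 0;2 -1.2 0 0 0 0;3 -1.2 0 0 0 0;3 -1.2 0 0 0 0"
}}

```text
clock: 25.15
position: [538.4, 141.3, 33.9]
ee_rot: [-3.141, -0.0, -0.123]
force: [-0.2, 0.2, -4.8]
opening: 58.0
finger_force: 129.4
```

Emit:
{"method": "servo_tool", "body": {
  "plan": "0.7 0 0 0 0 0;1.5 0 0 0 0 0;1.5 0 0 0 0 0"
}}

```text
clock: 25.45
position: [539.7, 141.3, 33.8]
ee_rot: [-3.142, -0.0, -0.123]
force: [0.6, -0.5, -5.3]
opening: 58.2
finger_force: 129.4
```

Emit:
{"method": "servo_tool", "body": {
  "plan": "0.7 0 0 0 0 0;1.5 0 0 0 0 0;1.5 0 0 0 0 0"
}}

```text
clock: 25.75
position: [541.2, 141.3, 33.8]
ee_rot: [-3.142, -0.0, -0.123]
force: [-0.1, -0.1, -5.4]
opening: 58.1
finger_force: 129.4
```

Emit:
{"method": "servo_tool", "body": {
  "plan": "0.5 0 0 0 0 0;1 0 0 0 0 0;1 0 0 0 0 0"
}}

```text
clock: 26.05
position: [542.2, 141.3, 33.8]
ee_rot: [-3.142, -0.0, -0.123]
force: [-0.6, -0.1, -4.8]
opening: 57.9
finger_force: 129.4
```

Emit:
{"method": "servo_tool", "body": {
  "plan": "0.5 0 0 0 0 0;1 0 0 0 0 0;1 0 0 0 0 0"
}}

```text
clock: 26.35
position: [543.2, 141.3, 33.8]
ee_rot: [-3.142, -0.0, -0.123]
force: [-0.3, 1.1, -4.8]
opening: 58.4
finger_force: 129.4
```

Emit:
{"method": "servo_tool", "body": {
  "plan": "0.5 0 0 0 0 0;1 0 0 0 0 0;1 0 0 0 0 0"
}}

```text
clock: 26.65
position: [544.2, 141.3, 33.8]
ee_rot: [-3.142, -0.0, -0.123]
force: [-0.1, 0.1, -5.0]
opening: 58.4
finger_force: 129.4
```

Emit:
{"method": "servo_tool", "body": {
  "plan": "0.5 0 0 0 0 0;1 0 0 0 0 0;1 0 0 0 0 0"
}}

```text
clock: 26.95
position: [545.1, 141.3, 33.8]
ee_rot: [-3.142, -0.0, -0.123]
force: [0.6, 0.3, -5.6]
opening: 58.4
finger_force: 129.4
```

Emit:
{"method": "servo_tool", "body": {
  "plan": "0.5 0 0 0 0 0;1 0 0 0 0 0;1 0 0 0 0 0"
}}

```text
clock: 27.25
position: [545.6, 141.3, 33.7]
ee_rot: [3.141, 0.001, -0.122]
force: [-1.8, 0.0, -4.3]
opening: 58.5
finger_force: 129.4
```

Block face found at TCP x ≈ 545.3. Backing off 2.8 mm and going down.

Emit:
{"method": "servo_tool", "body": {
  "plan": "-2 0.2 0 0 0 0;-3.6 0.4 0 0 0 0;-3.6 0.4 -2 0 0 0;-3.6 0.4 -4 0 0 0;-3.6 0.4 -6 0 0 0"
}}

```text
clock: 27.75
position: [542.5, 141.7, 27.6]
ee_rot: [-3.142, -0.0, -0.123]
force: [0.2, 0.0, -4.9]
opening: 58.2
finger_force: 129.4
```

Emit:
{"method": "servo_tool", "body": {
  "plan": "0 0 -1.5 0 0 0;0 0 -3 0 0 0;0 0 -4 0 0 0;0 0 -5 0 0 0;0 0 -5 0 0 0"
}}

```text
clock: 28.25
position: [542.4, 141.7, 22.7]
ee_rot: [3.142, 0.0, -0.123]
force: [0.6, 0.5, -5.6]
opening: 58.1
finger_force: 129.4
```

Emit:
{"method": "servo_tool", "body": {
  "plan": "0 0 -2 0 0 0;0 0 -4 0 0 0;0 0 -6 0 0 0;0 0 -7 0 0 0;0 0 -7 0 0 0"
}}

```text
clock: 28.75
position: [542.3, 141.7, 15.6]
ee_rot: [3.141, 0.0, -0.122]
force: [-0.3, -0.1, -4.5]
opening: 58.1
finger_force: 129.4
```

Emit:
{"method": "servo_tool", "body": {
  "plan": "0 0 -2 0 0 0;0 0 -4 0 0 0;0 0 -6 0 0 0;0 0 -6.5 0 0 0;0 0 -6.5 0 0 0"
}}

```text
clock: 29.25
position: [542.5, 141.7, 9.4]
ee_rot: [3.142, 0.0, -0.123]
force: [-0.5, 0.1, -2.5]
opening: 58.3
finger_force: 129.9
```

Just touching the floor. Releasing, then straight up.

Emit:
{"method": "servo_tool", "body": {
  "plan": "0 0 -0.5 0 0 0;0 0 -0.5 0 0 0;0 0 -0.5 0 0 0;0 0 -0.5 0 0 0;0 0 -0.5 0 0 0",
  "jaw": 100
}}

```text
clock: 29.75
position: [542.6, 141.8, 8.9]
ee_rot: [-3.141, -0.0, -0.122]
force: [0.1, -0.2, -0.0]
opening: 85.5
finger_force: 0.0
```

Emit:
{"method": "servo_tool", "body": {
  "plan": "0 0 0 0 0 0;0 0 15 0 0 0;0 0 35 0 0 0;0 0 65 0 0 0;0 0 100 0 0 0"
}}

```text
clock: 30.25
position: [541.8, 141.5, 110.2]
ee_rot: [3.141, 0.001, -0.122]
force: [0.5, -0.7, -0.7]
opening: 85.5
finger_force: 0.0
```

Emit:
{"method": "servo_tool", "body": {
  "plan": "0 -45 0 0 0 0;0 -95 0 0 0 0;0 -145 0 0 0 0;0 -190 0 0 0 0;0 -220 0 0 0 0"
}}

```text
clock: 30.75
position: [542.2, -82.7, 110.1]
ee_rot: [3.14, -0.001, -0.126]
force: [0.6, -0.6, -0.8]
opening: 85.2
finger_force: 0.0
```

```bash
python3 - <<'E'
from fit import *
I={c:arm.snapshot(c) for c in("top","scene")}
for c in I:cv2.imwrite(f"pics/{c}10.png",I[c])
s=arm.get_state();print(s["position"],s["ee_rot"],s["clock"])
S={c:chan(I[c],'orange') for c in I}
print("tester",*fit(S,["top"],[543,141,-.12],([-75,75],[-30,30],[8,42])))
T=cv2.resize(I["top"][150:235,255:330],None,fx=6,fy=6,interpolation=2);Q=cv2.resize(I["scene"][165:250,335:410],None,fx=6,fy=6,interpolation=2)
cv2.imwrite("pics/v10.png",cv2.resize(np.hstack([T,Q]),(800,453)))
E
```

```text
[542.08827167 -84.77708479 109.93774853] [ 3.13847630e+00 -1.21198771e-03 -1.30764054e-01] 30.85
tester [ 5.40444553e+02  1.42081405e+02 -1.21900055e-01] 78.613666736485
```

View pics/v10.png

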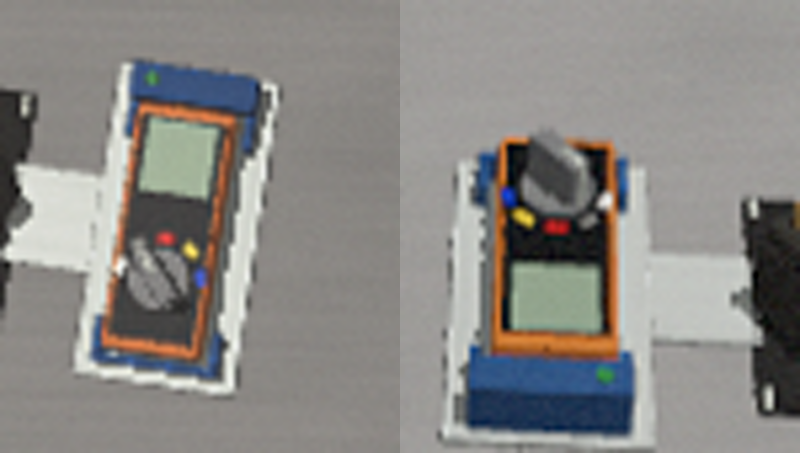

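The tester is home in the pocket (top panel centre 170,230, screen end at the block) with the dial bar at grey. Next: align the tool with the bar (yaw 0.577) and turn it 40° clockwise to red.

Emit:
{"method": "servo_tool", "body": {
  "plan": "-6 40 0 0 0 8;-13 85 0 0 0 16;-20 130 0 0 0 24;-27 175 0 0 0 32;-31 215 0 0 0 40",
  "jaw": 60
}}

```text
clock: 31.35
position: [510.5, 140.0, 109.9]
ee_rot: [-3.141, -0.001, 0.583]
force: [0.5, -0.4, 0.0]
opening: 51.4
finger_force: 0.0
```

Emit:
{"method": "servo_tool", "body": {
  "plan": "0 10 0 0 0 0;0 10 0 0 0 0;0 10 0 0 0 0;0 10 0 0 0 0"
}}

```text
clock: 31.75
position: [511.8, 144.6, 108.9]
ee_rot: [3.14, 0.001, 0.572]
force: [0.2, 0.1, -0.2]
opening: 51.2
finger_force: 0.0
```

Emit:
{"method": "servo_tool", "body": {
  "plan": "0 0.5 -15 0 0 0;0 0.5 -30 0 0 0;0 0.5 -42 0 0 0;0 0.5 -50 0 0 0;0 0.5 -55 0 0 0"
}}

```text
clock: 32.25
position: [511.3, 146.5, 53.1]
ee_rot: [3.142, 0.001, 0.575]
force: [-0.1, 0.3, 0.4]
opening: 51.5
finger_force: 0.0
```

Emit:
{"method": "servo_tool", "body": {
  "plan": "0 0 0 0 0 0;0 0 0 0 0 0;0 0 0 0 0 0;0 0 0 0 0 0;0 0 0 0 0 0",
  "jaw": 5,
  "force": 30
}}

```text
clock: 32.75
position: [511.9, 147.2, 54.3]
ee_rot: [3.141, -0.001, 0.575]
force: [0.1, -0.9, 4.9]
opening: 11.2
finger_force: 34.8
```

Emit:
{"method": "servo_tool", "body": {
  "plan": "0 0 0 0 0 0;0 0 0 0 0 0;0 0 0 0 0 0"
}}

```text
clock: 33.05
position: [512.0, 147.2, 54.4]
ee_rot: [3.141, -0.001, 0.575]
force: [0.0, -0.7, 5.5]
opening: 11.2
finger_force: 35.0
```

Emit:
{"method": "servo_tool", "body": {
  "plan": "0 0 0.7 0 0 -5;0 0 0.7 0 0 -10;0 0 0.7 0 0 -15;0 0 0.7 0 0 -20;0 0 0.7 0 0 -25",
  "force": 50
}}

```text
clock: 33.55
position: [511.7, 146.7, 54.5]
ee_rot: [3.141, -0.0, 0.135]
force: [1.7, -1.6, 1.1]
opening: 10.8
finger_force: 53.2
```

Emit:
{"method": "servo_tool", "body": {
  "plan": "0 0 0 0 0 -5;0 0 0 0 0 -10;0 0 0 0 0 -15;0 0 0 0 0 -15;0 0 0 0 0 -15"
}}

```text
clock: 34.05
position: [511.6, 146.3, 54.5]
ee_rot: [3.141, -0.0, -0.121]
force: [0.2, -5.1, 1.4]
opening: 10.8
finger_force: 53.4
```

```bash
python3 - <<'E'
from h import *
s=arm.get_state();print(s["position"],s["ee_rot"],s["force"],s["ft_torque"],s["opening"])
E
```

```text
[511.62621548 146.33778438  54.51056805] [ 3.14056219e+00 -2.48320570e-04 -1.20730705e-01] [ 0.24939969 -5.1230819   1.43247389] [-0.99707725 -0.22580358 -0.02302602] 10.824297108599975
```

Emit:
{"method": "servo_tool", "body": {
  "plan": "0 -0.5 0 0 0 0;0 -0.5 0 0 0 0;0 -0.5 0 0 0 0;0 -0.5 0 0 0 0;0 -0.5 0 0 0 0",
  "jaw": 50
}}

```text
clock: 34.55
position: [511.4, 147.0, 54.4]
ee_rot: [-3.141, 0.0, -0.122]
force: [-0.0, -0.2, -0.1]
opening: 42.8
finger_force: 0.0
```

Emit:
{"method": "servo_tool", "body": {
  "plan": "0 0 10 0 0 0;0 0 30 0 0 0;0 0 60 0 0 0;0 -40 80 0 0 0;0 -85 80 0 0 0"
}}

```text
clock: 35.05
position: [513.9, 63.1, 138.1]
ee_rot: [-3.139, -0.006, -0.118]
force: [0.9, -1.1, -0.6]
opening: 42.8
finger_force: 0.0
```

Emit:
{"method": "servo_tool", "body": {
  "plan": "0 -45 0 0 0 0;0 -90 0 0 0 0;0 -130 0 0 0 0;0 -150 0 0 0 0;0 -150 0 0 0 0"
}}

```text
clock: 35.55
position: [511.2, -92.5, 135.3]
ee_rot: [3.14, -0.001, -0.129]
force: [0.5, -0.4, -0.4]
opening: 42.6
finger_force: 0.0
```

```bash
python3 - <<'E'
from fit import *
I={c:arm.snapshot(c) for c in("top","scene")}
for c in I:cv2.imwrite(f"pics/{c}11.png",I[c])
s=arm.get_state();print(s["position"],s["clock"])
S={c:chan(I[c],'orange') for c in I}
print("tester",*fit(S,["top"],[543,141,-.12],([-75,75],[-30,30],[8,42])))
for c in("cal_red","cal_yellow","cal_blue"):print(c,[(np.round(b["rect"]).tolist(),round(b["conf"],2)) for b in arm.boxes_of(c,"top")[:1]])
T=cv2.resize(I["top"][150:235,255:330],None,fx=6,fy=6,interpolation=2);Q=cv2.resize(I["scene"][165:250,335:410],None,fx=6,fy=6,interpolation=2)
cv2.imwrite("pics/v11.png",cv2.resize(np.hstack([T,Q]),(800,453)))
# bar orientation: straight dark/bright edges inside dial (top view), reference tester axis
o=w2px("top",[511.6,146,74]);print("dial px",o)
g=cv2.cvtColor(I["top"],cv2.COLOR_BGR2GRAY);u,v=[int(round(t)) for t in o]
np.set_printoptions(linewidth=200);print(g[v-8:v+9,u-8:u+9])
E
```

```text
[511.60206477 -88.02745145 135.00650746] 35.65
tester [ 5.39597604e+02  1.42218693e+02 -1.38338062e-01] 77.67170089387335
cal_red [([212.0, 167.0, 258.0, 204.0], 0.9)]
cal_yellow [([325.0, 94.0, 372.0, 136.0], 0.6)]
cal_blue [([267.0, 98.0, 306.0, 135.0], 0.56)]
dial px [283.12626125 200.73524018]
[[218 218 151  77  65  66  71  67  68  70  76  81  65  70  67  66  67]
 [219 188 128  75  66  68  96  69  64  91 103 111  67  64  65  65  66]
 [220 185 131  73  96  97 136  78  69 112 112 117  68  64  85  78  62]
 [221 140 103  67 129 138 101  71 110 143  90  72  48  61 156 148  92]
 [222 154  99  61  74  79  90  83 146 175 145  76  71  64 198 222 169]
 [211 150 161 117  69  98 132 120 152 167 132  68  64  97  88 195 209]
 [177 169 242 203 116 134 135 124 169 135 115  66  63 134  91  85  65]
 [175 197 238 123 132 135 130 130 165 121  90  63  65 135 124  68  63]
 [155 184 188  88 127 134 114 132 132 153  82  64  65 132 137  67  68]
 [145  85  60  74 132 134 118 136 132 137  72  66  65 131 138  68  82]
 [157  93  66  63 134 137 110 130 131 130  66  66  84 131 139  75  84]
 [148  78  62  59 123 136 122 131 130 122  66  64 133 136 134  77  69]
 [128  72  66  65  75 133 130 131 131 115  68  65 133 136  84  64  62]
 [130  74  64  66  62 133 132 127 125  93  68  68 126 118  59  62  64]
 [109  71  68  66  65  52  66  74  85  68  66  65  82  67  68  67  70]
 [ 92  68  65  68  65  67  68  69  57  54  50  47  45  63  68  66  87]
 [ 95  71  68  67  70  68  67  68  70  50  52  50  69  65  69  64  84]]
```

The pointer's bright line (row offsets -5 to -1, near-upright, leaning about 7° right) runs along the tester's axis, at the red mark. The calipers have not moved and the robot is clear of everything, so I'm handing in.

```bash
python3 -c "
from workcell import arm
print(arm.job_done())"
```

```text
the job is handed in; nothing more can be done
None
```

The tester is lying flat in the dock with its screen end at the connector block, its dial is turned to red to match the caliper on the pad, and the job is handed in at about 36 s; the judge's result was not shown.

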